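Counter-hold the T-bolt behind the bracket

ROBOT

A 6-joint arm with a two-finger parallel gripper is mounted at the origin on a cart in front of the work surface, level with it; the furniture and walls round the work are solid. World frame = base frame: x ahead of the robot, y to its left, z up, the work surface at z = 0. Lengths are in mm, angles in rad, forces in N, time in s.
With the tool pointing down it reaches from about 325 to 1000 mm from the base axis. Payload 5.1 kg.
Tool frame: the origin (TCP) lies midway between the tips of the shut fingers; the grasp point (between the pads) lies 19 mm behind it (bot.pinch_z is the distance from the TCP to the grasp point, in mm); z points along the fingers, y is the line along which they close (so a half turn about z gives the same grasp; the last joint's range is limited). The gripper opens to 85 mm and grips with 20 to 120 N. Pads are 22 mm wide; open, the fingers measure 114 mm over their backs; the gripper's body (76 mm by 85 mm) begins 54 mm behind the grasp point. The pads swing forward as they close: fully open they stand 13 mm farther back than shut.
Start: joints at [-1.29, 0.124, 1.65, -0, 1.367, -0.083], TCP at [231.256, -607.458, 231.322] pointing down, gripper open.
Joint ranges: [-2.61, 2.61], [-1.02, 2.33], [0.03, 2.71], [-1.35, 4.49], [0.32, 2.68], [-2.91, 2.91]. Speed limits (rad/s): [2.57, 2.57, 3.14, 3.14, 3.14, 3.14].

INTERFACE

Orientations are given as a unit quaternion [x, y, z, w].
In Python, from cell import bot gives the robot as it stands.
- The arm moves only by the tool send_rows, never from a script. Its argument "commands" is one flat list of numbers, 5 for each row, row after row: the opening, from -1 (shut) to 1 (fully open), so that 0 is half open, then the shift along the tool's x, y, z in mm, then the turn about the tool's z in rad. In form: [fingers, tx, ty, tz, twist, fingers, tx, ty, tz, twist, ...]. A call has 1 to 10 rows; each row is the pose to reach, as a shift and turn from the pose commanded when the call began, along the tool's axes at that moment; what a row does not reach only later rows make up. A row lasts 1/10 s, in which the tool goes at most 50 mm and 8.59 degrees, less where a joint would pass 70% of its speed; a pose out of reach is approached as far as the arm can. A call with a gripper value outside its range is refused whole. The fingers move at their own pace and stop on an object; the grip force is fixed at half the most. Time passes only in rows, so rows that repeat a pose let the fingers close. It gives the time, the measured TCP pose, the force, the opening and the grip force at its end, in the units of the state.
- bot.get_state(): the state, without advancing time (a new reading comes with each control period).
- bot.camera(name): name is "scene" or "side" or "wrist"; returns a dict with "image" (384x512x3 uint8, red, green, blue), "fx", "fy", "cx", "cy" (pixels), "xyz" and "orientation" of the camera in the world. Camera axes: x right, y up, looking along -z (the intrinsics and any distortion apply to the point x, -y, -z); pixel columns grow to the right and rows downward; lengths in mm; the calibration is good to about 2 mm. A picture is of the moment at which its call begins. There is no depth.
- bot.finish_job(): hands the job in; it is judged then, once.
Trained networks look in the newest picture that a camera, given by its name, has taken for a name from the list of things; names that differ only in an ending like _2 or _b are one class to them, and where a whole thing is asked for, a point or a joint stands for the part that bears it (a point fixed in the world has none). Each returns a list of dicts, best first, with "p" (0 to 1); they miss things now and then, are a little off and sometimes report something else, mostly with a low value. They report only what shows in the picture. A call takes as long as a camera call.
- bot.find_in(camera, query): "box" ([centre column, centre row, width, height] in pixels, round what is visible of it).
- bot.trace(camera, query): "mask" (384x512 bool, what is visible of it) and "box" ([centre column, centre row, width, height] in pixels, round what is visible of it).
The state is a dict: "clock": time; "joints": joint angles; "qvel": joint speeds; "joint_efforts": joint torques, N m; "position": TCP position; "tool_rot": TCP orientation; "contact_force": force on the tool from outside, world axes, zero at the start; "wrist_torque": the same for the moment, N m; "opening": finger opening in mm; "gripper_force": force on a finger pad.
Only numpy, scipy, OpenCV 4.12 (cv2) and the standard library are available. Lean on these libraries where they do the work, as an engineer would, in place of code of your own. Each camera call takes 0.05 s, during which the arm holds its last target. There are 200 camera calls.

TASK

Slide the yellow guard on top of the blue bracket all the way along to its far stop, then reach down into the narrow gap behind the bracket's front plate and grip the flat T-shaped bolt head so firmly that its flats stand upright between the fingers, which lifts the spanner on the front off its rest to level. Finish while still holding the bolt head there so that it cannot turn back; do not touch the spanner, and leave the other things on the bench where they are.

Things in the scene. Friction and masses are not known exactly. Their poses are not given: they have to be found in the camera images.
- bracket: Blue steel bracket screwed to the bench: two upright plates 6 mm thick, 290 mm long, tops at 100 mm (lips to 104), with a 48 mm gap between them. Origin on the bench, mid gap, below the bolt head; x to the rear plate, y along the gap to the guard's far stop, z up. Gap: x -24 to 24, y -89 to 189 mm, end walls 58 mm high, floor at 8 mm. Foot: x -83 to 47 mm, y -95 to 195 mm.
- guard (a joint): How far the guard has slid along the bracket's +y, m: it starts at 0 to 0.015 (over the bolt head), far stop at 0.13. Slides with about 1.5 N of friction and stays where it is left.
- guard_tab (a point): Centre of the black grip tab on the guard: 14 mm thick along the bracket's y, 30 mm along x, 24 mm high; its top is about 129 mm above the bench. The yellow guard plate under it is 100 mm long (y), 56 mm wide, 4 mm thick, and lies on the plate tops.
- bolt_head: Steel T-shaped bolt head in mid gap behind the front plate, on a 10 mm bolt through that plate, axis level along the bracket's x. 14 mm along x, 12 mm across the flats (y when upright), 34 mm tall; origin at its centre. Starts leaning 0.42 rad, top to +y, spanning about 25 mm in y; closing the fingers on it along the bracket's y turns it upright.
- head_center (a point): Centre of the bolt head, on the bolt's axis, 75 mm above the bench, 25 mm below the plate tops. Stays put as the bolt turns.
- bolt (a joint): Turn of bolt, nut and spanner together, rad: 0 = flats upright and spanner level, negative = spanner drooping; -0.42 (on its rest, the start) to 0.2. The spanner's weight turns it back with about 0.07 to 0.12 N m when let go; a grip of 25 N or more with the pads centred on the head holds it.
- spanner: Steel spanner on the nut in front of the front plate, about 137 mm from the bolt axis to its tip, pointing along +y of the bracket when level. Occupies x = -42 to -35 mm of the bracket. Origin at the centre of the bolt head (not on the spanner). Not to be touched.
- marker: Felt marker pen lying on the bench, 127 mm long, 12 mm thick; origin on its underside. Leave alone.
- beaker_100: Small glass beaker, 54 mm wide, 68 mm tall, origin at its underside. Leave alone.
- jar_low: Low glass jar with grey lid, 67 mm wide and tall, origin at its underside. Leave alone.

How it is judged (in metres and radians):
On the way, in this order (a step that is already met when the one before it is completed fails the run):
1. the guard has been slid to its far stop (within 20 mm) (value of joint guard above 0.11 m), for 0.2 s.
2. the bolt head is gripped between the fingers, upright, spanner level (value of joint bolt between -0.1 and 0.1 rad and contact force between the fingers and bolt_head above 3 N and y of the grasp point in the frame of bracket between -0.012 and 0.012 m and distance between the grasp point and head_center below 0.035 m and value of joint guard above 0.11 m and contact force between anything else and spanner below 1 N), for 0.3 s.
At the end, for the whole second after the job is handed in: The program ends holding: bolt head between the fingers (grasp point within 35 mm of the head's centre and 12 mm along the gap, fingers pressing on it with over 3 N), bolt within 0.1 rad of upright, guard within 20 mm of its far stop, nothing touching the spanner (all of step 2); the arm keeps its last pose, push and grip.
It fails at once if the spanner is pushed (over 3 N) (contact force between anything else and spanner above 3 N).
It fails at once if a bystander (marker) is moved over 30 mm (distance of marker from where it was at the start of the episode above 0.03 m).
It fails at once if a bystander (beaker_100) is moved over 30 mm (distance of beaker_100 from where it was at the start of the episode above 0.03 m).
It fails at once if a bystander (jar_low) is moved over 30 mm (distance of jar_low from where it was at the start of the episode above 0.03 m).
It also fails if it takes over 45 s, if anything falls off the work surface, if the arm or the gripper's body presses on something with over 40 N, if the wrist force passes 120 N, or if a joint passes its speed limit or range.

## Working session

There is one attempt and no reset: what is moved stays moved. The work goes in short steps, Python scripts to look and compute and a tool call to move; the robot and the scene stay as the last step left them, time stands still between calls to the robot, and variables do not carry over. Pictures are saved under pics/ and viewed, at most 10 in all, crops included, and the job is handed in when it is done.

Besides the shell and the picture viewer there is one more tool, called after "Call:" as name(argument=value, ...), one argument or row to a line, values as JSON. send_rows: Moves the arm, as the interface text tells. Its arguments: {"type":"object","properties":{"commands":{"type":"array"}},"required":["commands"]}

```bash
mkdir -p pics; cat > h.py <<'E'
import numpy as np, cv2
from scipy.spatial.transform import Rotation as R
from cell import bot
def ray(c,u,v):
    d=np.array([(u-c["cx"])/c["fx"],-(v-c["cy"])/c["fy"],-1.])
    return np.array(c["xyz"],float),R.from_quat(c["orientation"]).apply(d)
def onz(c,u,v,z):
    o,d=ray(c,u,v); return o+d*(z-o[2])/d[2]
def proj(c,p):
    q=R.from_quat(c["orientation"]).inv().apply(np.array(p,float)-c["xyz"])
    return np.array([c["cx"]+c["fx"]*q[...,0]/-q[...,2],c["cy"]-c["fy"]*q[...,1]/-q[...,2]]).T
def save(c,n): cv2.imwrite(f"pics/{n}.png",c["image"][:,:,::-1])
E
python3 - <<'E'
from h import *
print(bot.get_state())
ims=[]
for n in("scene","side","wrist"):
    c=bot.camera(n); ims.append(c["image"])
    print(n,{k:v for k,v in c.items() if k!="image"})
    for q in("bracket","guard","guard_tab","bolt_head","spanner","marker","beaker_100","jar_low"):
        for r in bot.find_in(n,q)[:1]: print(q,round(r["p"],2),np.round(r["box"],1), np.round(onz(c,*r["box"][:2],117 if q=="guard_tab" else 102 if q=="guard" else 0)))
im=np.vstack([np.hstack(ims[:2]),]); cv2.imwrite("pics/a.png",cv2.resize(im,(800,300),interpolation=cv2.INTER_AREA)[:,:,::-1])
cv2.imwrite("pics/scene.png",cv2.resize(ims[0],(800,600))[:,:,::-1])
E
```

```text
{'clock': 0.0, 'joints': array([-1.28962220e+00,  1.24508094e-01,  1.65165970e+00,  1.08680277e-05,
        1.36750812e+00, -8.25991650e-02]), 'qvel': array([-0.00091522, -0.00105825, -0.00045393,  0.00066363, -0.00015591,
       -0.0015029 ]), 'joint_efforts': array([-3.02176068e-04, -4.23615074e+01, -3.65450513e+01, -8.20125365e-05,
        7.02432735e-03, -1.97238684e-06]), 'position': array([ 231.07922441, -606.88891435,  230.05954299]), 'tool_rot': array([ 9.83503842e-01,  1.80884237e-01, -9.79560077e-05, -1.03702535e-03]), 'contact_force': array([-0.43896607, -0.02226791, -0.23753331]), 'wrist_torque': array([ 0.01030484,  0.00996506, -0.0402906 ]), 'gripper_force': 0.0, 'opening': 85.6172782490513}
scene {'fx': 444.23760783516167, 'fy': 444.23760783516167, 'cx': 254.40180843167138, 'cy': 195.23660328654222, 'xyz': array([-321.05773939, -913.74240406,  656.77134153]), 'orientation': array([ 0.4991925 , -0.19911997, -0.31533816,  0.78212526])}
bracket 0.74 [264.9 221.6 104.3  64.9] [542. -57.   0.]
guard 0.58 [278.2 202.2  39.2  17.5] [ 518. -134.  102.]
guard_tab 0.68 [278.7 20
[... 350 characters left out ...]
cy': 195.0819806210861, 'xyz': array([-115.13952102, 1276.68266451,  841.01073567]), 'orientation': array([-0.11023555,  0.50189162,  0.83593542, -0.19278198])}
bracket 0.77 [265.9 196.2  42.5  56.6] [ 507. -159.    0.]
guard 0.55 [264.5 174.2  15.8  16.3] [ 506. -137.  102.]
guard_tab 0.66 [265.1 173.2  15.9   9.5] [ 495. -117.  117.]
beaker_100 0.92 [195.7 269.1  22.4  29.5] [507. 345.   0.]
jar_low 0.61 [269.8 160.4  21.1  17.3] [ 628. -471.    0.]
wrist {'fx': 309.4318034563108, 'fy': 309.4318034563108, 'cx': 255.7125246059116, 'cy': 195.32892693635708, 'xyz': array([ 311.06399724, -578.34808395,  374.20124914]), 'orientation': array([-0.13766218,  0.09478351, -0.55976892,  0.81161811])}
```

View pics/scene.png

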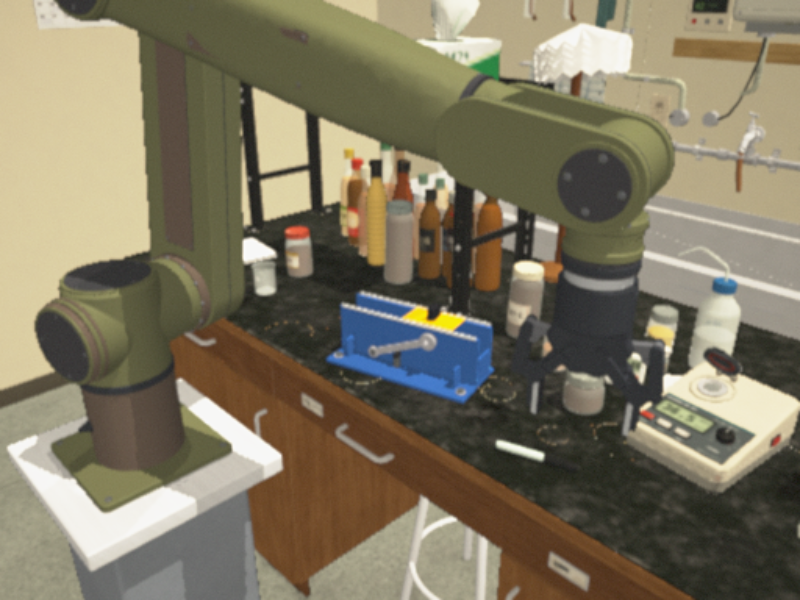

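View pics/a.png

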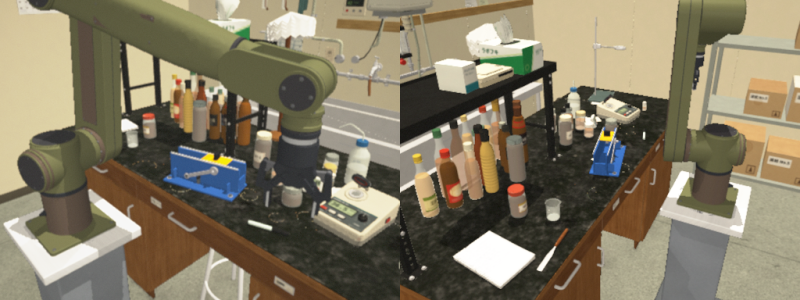

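The scene view shows the blue bracket at about (415,345) of the 800x600 picture. The yellow guard is on top at (435,318), with the spanner in front pointing left (bracket +y is about world +y). The marker lies at (520,450) and a shelf post stands behind. Next I fit the bracket pose to the blue silhouettes in both views.

```bash
cat > fit.py <<'E'
from h import *
from scipy.optimize import minimize
B=[((-83,47),(-95,195),(0,8)),((-30,-24),(-95,195),(0,102)),((24,30),(-95,195),(0,102))]
def pts(b): return np.array([[x,y,z] for x in b[0] for y in b[1] for z in b[2]],float)
def pose(p,q): return R.from_euler("z",p[2]).apply(q)+[p[0],p[1],0]
def ren(c,p,S=4,boxes=B):
    m=np.zeros((384*S,512*S),np.uint8)
    for b in boxes:
        uv=proj(c,pose(p,pts(b)))
        cv2.fillConvexPoly(m,np.round(cv2.convexHull((((uv+.5)*S).astype(np.float32)))).astype(np.int32),1)
    return m
def mask(c):
    h=cv2.cvtColor(c["image"],cv2.COLOR_RGB2HSV)
    m=((h[...,0]>100)&(h[...,0]<125)&(h[...,1]>140)&(h[...,2]>50)).astype(np.uint8)
    n,l,s,_=cv2.connectedComponentsWithStats(m)
    m=(l==1+np.argmax(s[1:,4])).astype(np.uint8)
    return cv2.morphologyEx(m,cv2.MORPH_CLOSE,np.ones((9,9)))
def fit(cs,p0,S=4):
    ms=[cv2.resize(mask(c),None,fx=S,fy=S,interpolation=cv2.INTER_NEAREST) for c in cs]
    def cost(v):
        return sum((ren(c,v*[1,1,.01],S)!=m).sum()/m.sum() for c,m in zip(cs,ms))
    s=np.array(p0)/[1,1,.01]
    for k in(20,6,2):
        sx=np.vstack([s]+[s+k*e for e in np.eye(3)])
        r=minimize(cost,s,method="Nelder-Mead",options=dict(initial_simplex=sx,xatol=.05,fatol=1e-5)); s=r.x
    return s*[1,1,.01],r.fun,ms
E
python3 - <<'E'
from fit import *
cs=[bot.camera("scene"),bot.camera("side")]
for sel in([0],[1],[0,1]):
    p,f,ms=fit([cs[i] for i in sel],(505,-120,0)); print(sel,np.round(p,3),round(f,3))
o=[]
for c,m in zip(cs,ms):
    im=cv2.resize(c["image"],None,fx=4,fy=4,interpolation=cv2.INTER_CUBIC)
    k,_=cv2.findContours(ren(c,p),cv2.RETR_EXTERNAL,cv2.CHAIN_APPROX_NONE); cv2.drawContours(im,k,-1,(255,0,0),1)
    u,v=(proj(c,pose(p,np.array([[0,40,60.]])))[0]*4).astype(int); o.append(im[v-200:v+200,u-200-(50*0):u+200])
cv2.imwrite("pics/fit.png",np.hstack(o)[:,:,::-1])
c=cs[0]
for n,c in zip(("scene","side"),cs):
    bot.camera(n)
    r=bot.find_in(n,"guard_tab")[0]["box"]; w=onz(c,*r[:2],117); print(n,w, R.from_euler("z",-p[2]).apply(w-[p[0],p[1],0]))
E
```

```text
[0] [ 5.10054e+02 -1.46609e+02  2.50000e-01] 0.321
[1] [ 5.10914e+02 -1.48698e+02  2.85000e-01] 0.162
[0, 1] [ 5.10581e+02 -1.46316e+02  2.77000e-01] 0.494
scene [ 492.38680158 -160.77817354  117.        ] [-21.45698778  -8.93235785 117.        ]
side [ 491.63602969 -118.96407984  117.        ] [-10.73814313  31.49150219 117.        ]
```

View pics/fit.png

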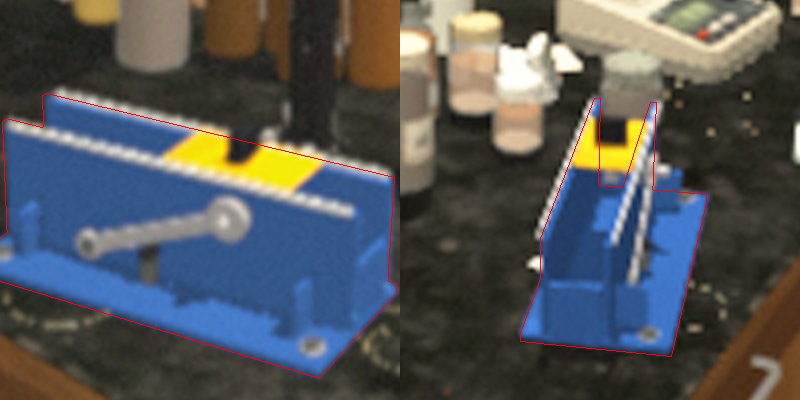

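The fitted outline (red) agrees with the bracket edges in both crops. The tab is at about (240,147) in the left crop and (612,131) in the right one.

```bash
python3 - <<'E'
from fit import *
p=(510.6,-146.8,.277)
def tf(w): return R.from_euler("z",-p[2]).apply(w-[p[0],p[1],0])
ys=np.arange(-20,40,1.)
for n,(du,dv) in dict(scene=(240,147),side=(212,131)).items():
    c=bot.camera(n)
    q=pose((510.581,-146.8,.277),np.array([[0,40,60.]])); u,v=(proj(c,q)[0]*4).astype(int)
    t=np.array([u-200+du,v-200+dv])/4
    d=np.linalg.norm(proj(c,pose(p,np.array([[0,y,117.] for y in ys])))-t,axis=1); print(n,t,ys[d.argmin()],d.min())
print("post",onz(c,198,204,0))
tgt=pose(p,np.array([[0,5,160.]]))[0]
s=bot.get_state(); Rt=R.from_quat(s["tool_rot"]); print(Rt.as_matrix().round(3)); print(Rt.inv().apply(tgt-s["position"]))
E
```

```text
scene [277. 201.] 7.0 2.037747880960708
side [265.5 170.5] 8.0 1.409339889207221
post [705.07664371   8.18635267   0.        ]
[[ 0.935  0.356 -0.   ]
 [ 0.356 -0.935  0.   ]
 [-0.    -0.    -1.   ]]
[ 425.41155462 -336.08712022   71.32498242]
```

Call:
send_rows(
  commands=[1,43,-34,0,0.09,1,86,-68,0,0.09,1,128,-101,0,0.09,1,170,-135,0,0.09,1,213,-169,0,0.09,1,256,-203,0,0.09,1,298,-237,0,0.09,1,341,-271,0,0.09,1,384,-304,0,0.09,1,425,-339,0,0.09],
)

```text
clock: 2.75
position: [486.9, -175.5, 231.8]
tool_rot: [0.991, 0.136, 0.0, 0.0]
contact_force: [0.6, 0.3, 0.5]
opening: 85.4
gripper_force: 0.0
```

```bash
cat > look.py <<'E'
from fit import *
import sys
def main(name):
    s=bot.get_state(); c=bot.camera("wrist"); print(s["position"],s["clock"],c["xyz"],2*np.arctan2(s["tool_rot"][1],s["tool_rot"][0]),s["contact_force"],s["opening"],s["gripper_force"])
    for q in("guard","guard_tab","bolt_head"):
        for r in bot.find_in("wrist",q)[:2]: print(q,round(r["p"],2),np.round(r["box"],1))
    p=(510.6,-146.8,.277); im=cv2.resize(c["image"],None,fx=1.5,fy=1.5,interpolation=cv2.INTER_CUBIC)
    for x in(-30,-24,24,30):
        uv=proj(c,pose(p,np.array([[x,-95,104.],[x,195,104.]])))*1.5
        cv2.line(im,*[tuple(int(k) for k in a) for a in uv],(255,0,0),1)
    cv2.imwrite(f"pics/{name}.png",im[:,:,::-1])
if __name__=="__main__": main(sys.argv[1])
E
python3 look.py w1
```

```text
[ 486.9302149  -175.4783381   231.77092267] 2.75 [ 568.98342304 -153.52246885  374.68590758] 0.27363594465158375 [0.59297289 0.25119912 0.45249826] 85.43274510199946 0.0
guard 0.68 [220.8 154.7 114.8  65.6]
guard_tab 0.89 [220.5 154.3 115.6  65.3]
```

View pics/w1.png

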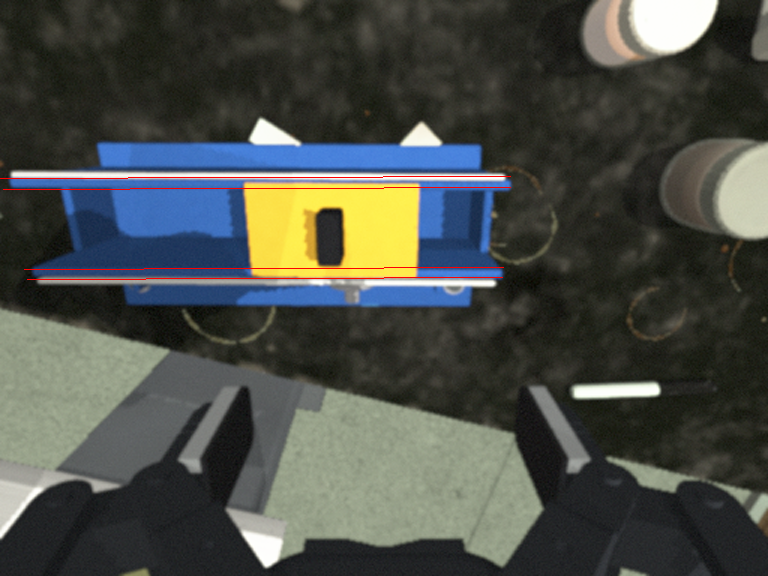

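Wrist view: the yellow guard spans columns 245-420, with the black tab top at about (331,237). The nut and spanner show at (352,290), and the projected bracket agrees to about 1-2 mm.

```bash
python3 - <<'E'
from fit import *
p=(510.6,-146.8,.277)
tf=lambda w: R.from_euler("z",-p[2]).apply(w-[p[0],p[1],0])
c=bot.camera("wrist"); h=cv2.cvtColor(c["image"],cv2.COLOR_RGB2HSV)
yl=((h[...,0]>20)&(h[...,0]<35)&(h[...,1]>150)).astype(np.uint8); x,y,w,hh=cv2.boundingRect(yl[100:200])
y+=100;print(x,y,w,hh,[tf(onz(c,a,b,104)).round(1) for a,b in((x,y),(x+w,y),(x+w,y+hh),(x,y+hh))])
dk=(c["image"].max(2)<40).astype(np.uint8); dk[:132]=0;dk[182:]=0;dk[:,:205]=0;dk[:,235:]=0
m=cv2.moments(dk,True); b=cv2.boundingRect(dk); u,v=m["m10"]/m["m00"],m["m01"]/m["m00"]; print(b,u,v)
t=tf(onz(c,u,v,129)); print("tab",t); print("nut",tf(onz(c,352/1.5,290/1.5,75)))
s=bot.get_state(); Rt=R.from_quat(s["tool_rot"])
for q in([t[0],t[1],129-14-4],[0,0,56]): print(Rt.inv().apply(pose(p,np.array([q],float))[0]-s["position"]))
E
```

```text
17 121 478 78 [array([ 26.9, 180.5, 104. ]), array([  26.5, -227.4,  104. ]), array([ -44.4, -245.5,  104. ]), array([-43.9, 198.6, 104. ])]
(212, 139, 15, 35) 222.03947368421052 148.3421052631579
tab [  7.91628895   3.78064735 129.        ]
nut [-48.46615244  -1.54969045  75.        ]
[ 39.76701229 -26.54195236 120.3319234 ]
[ 31.87550727 -22.76383844 175.33565899]
```

Call:
send_rows(
  commands=[1,32,-27,10,0,1,32,-27,50,0,1,32,-27,85,0,1,32,-27,110,0,1,32,-27,117,0,1,32,-27,117,0,-1,32,-27,117,0,-1,32,-27,117,0,-1,32,-27,117,0,-1,32,-27,117,0],
)

```text
clock: 4.0
position: [510.2, -142.9, 115.5]
tool_rot: [0.991, 0.136, 0.001, 0.0]
contact_force: [0.5, 0.4, 0.5]
opening: 28.1
gripper_force: 0.0
```

Call:
send_rows(
  commands=[-1,0,0,0,0,-1,0,0,0,0,-1,0,0,0,0,-1,0,0,0,0],
)

```text
clock: 4.4
position: [510.0, -142.7, 115.2]
tool_rot: [0.991, 0.136, 0.0, 0.0]
contact_force: [-1.6, 0.7, 5.4]
opening: 12.0
gripper_force: 61.6
```

```bash
python3 look.py w2
```

```text
[ 510.04280218 -142.69277598  115.22284901] 4.4 [ 592.12439497 -120.82473028  258.13406927] 0.2737358217596915 [-1.63637106  0.67171469  5.44340386] 11.9679436612983 61.6120970249176
guard 0.63 [256.7 250.6 182.8  98.1]
guard_tab 0.97 [257.9 250.4 184.6  98.8]
```

View pics/w2.png

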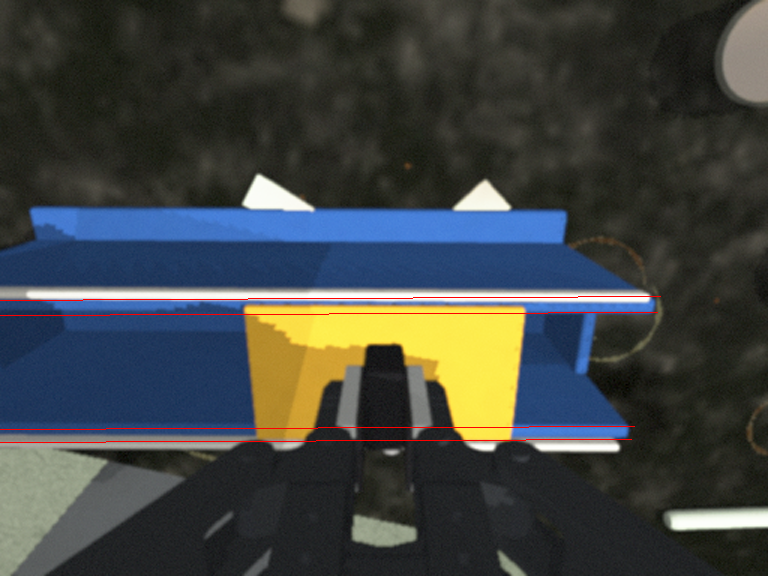

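The picture shows the tab between the pads at (385,380), held at 12 mm with 62 N. Now slide it.

Call:
send_rows(
  commands=[-1,0,-15,0,0,-1,0,-30,0,0,-1,0,-45,0,0,-1,0,-60,0,0,-1,0,-75,0,0,-1,0,-90,0,0,-1,0,-105,0,0,-1,0,-115,0,0,-1,0,-121,0,0,-1,0,-121,0,0],
)

```text
clock: 5.6
position: [477.5, -24.2, 115.2]
tool_rot: [0.991, 0.137, 0.001, -0.001]
contact_force: [2.8, 1.1, 6.0]
opening: 12.2
gripper_force: 61.7
```

Call:
send_rows(
  commands=[-1,0,0,0,0,-1,0,0,0,0],
)

```text
clock: 5.8
position: [477.6, -24.6, 115.2]
tool_rot: [0.991, 0.137, 0.001, -0.001]
contact_force: [2.2, 2.3, 6.4]
opening: 11.9
gripper_force: 61.7
```

Call:
send_rows(
  commands=[-1,0,-2,0,0,-1,0,-4,0,0,-1,0,-4,0,0],
)

```text
clock: 6.1
position: [476.7, -21.2, 115.2]
tool_rot: [0.991, 0.137, 0.002, -0.0]
contact_force: [3.6, -0.0, 6.4]
opening: 12.1
gripper_force: 61.6
```

Call:
send_rows(
  commands=[1,0,0,0,0,1,0,0,0,0,1,0,0,0,0,1,0,0,0,0,1,0,0,0,0,1,0,0,-20,0,1,0,0,-50,0,1,0,0,-90,0,1,0,40,-100,0,1,0,80,-100,0],
)

```text
clock: 7.1
position: [499.3, -100.1, 218.1]
tool_rot: [0.99, 0.138, 0.003, 0.001]
contact_force: [1.5, -0.2, 0.3]
opening: 85.0
gripper_force: 0.0
```

Call:
send_rows(
  commands=[1,-15,30,0,0,1,-30,50,0,0,1,-30,50,0,0,1,-30,50,0,0],
)

```text
clock: 7.5
position: [481.9, -155.7, 214.1]
tool_rot: [0.991, 0.136, -0.0, -0.0]
contact_force: [-0.5, 0.3, -0.3]
opening: 85.2
gripper_force: 0.0
```

```bash
python3 look.py w3
```

```text
[ 481.94958438 -155.68097274  214.11315012] 7.5 [ 564.21953366 -134.02649741  356.97581549] 0.2723938173954756 [-0.45158542  0.33239015 -0.34337835] 85.17404932957061 0.0
guard 0.81 [ 99.3 157.4 131.2  70.9]
guard_tab 0.8 [ 96.2 158.2 131.5  72.9]
bolt_head 0.67 [252.4 154.5  27.8  19.4]
```

View pics/w3.png

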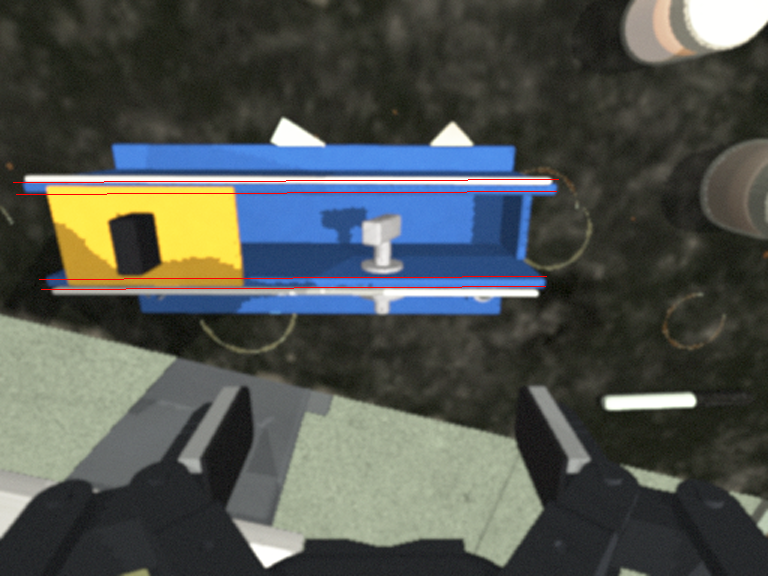

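The guard now sits at the far end (left edge at 48, against the rail ends). The bolt head is exposed at (382,230), with its bolt in column 383.

```bash
python3 - <<'E'
from fit import *
p=(510.6,-146.8,.277)
tf=lambda w: R.from_euler("z",-p[2]).apply(w-[p[0],p[1],0])
c=bot.camera("wrist")
r=bot.find_in("wrist","bolt_head")[0]["box"]
print("head",tf(onz(c,*r[:2],82)),"stem",tf(onz(c,383/1.5,255/1.5,80)), tf(onz(c,383/1.5,229/1.5,80)))
print("pred px",proj(c,pose(p,np.array([[0,0,75.],[0,7,91]])))*1.5)
s=bot.get_state(); Rt=R.from_quat(s["tool_rot"])
print(Rt.inv().apply(pose(p,np.array([[0,0,56.]]))[0]-s["position"]))
E
```

```text
head [-0.75644315 -0.53799246 82.        ] stem [-16.2837167   -0.70368928  80.        ] [-0.12939373 -0.74751755 80.        ]
pred px [[381.78945583 227.16972979]
 [369.64322123 232.58408787]]
[2.93688732e+01 3.64002346e-02 1.58312628e+02]
```

Call:
send_rows(
  commands=[1,29,1,0,0,1,29,1,30,0,1,29,1,65,0,1,29,1,95,0,1,29,1,115,0,1,29,1,130,0,1,29,1,145,0,1,29,1,155,0,1,29,1,158,0,1,29,1,158,0],
)

```text
clock: 8.8
position: [510.4, -148.7, 56.3]
tool_rot: [0.991, 0.136, 0.0, 0.0]
contact_force: [0.3, -0.1, 0.6]
opening: 85.6
gripper_force: 0.0
```

Call:
send_rows(
  commands=[-1,0,0,0,0,-1,0,0,0,0,-1,0,0,0,0,-1,0,0,0,0,-1,0,0,0,0,-1,0,0,0,0,-1,0,0,0,0,-1,0,0,0,0,-1,0,0,0,0,-1,0,0,0,0],
)

```text
clock: 9.8
position: [510.1, -146.5, 57.4]
tool_rot: [0.991, 0.136, -0.0, -0.002]
contact_force: [-3.5, 9.4, 9.6]
opening: 11.3
gripper_force: 58.7
```

```bash
python3 look.py w4; python3 - <<'E'
from fit import *
p=(510.6,-146.8,.277); s=bot.get_state()
g=s["position"]-R.from_quat(s["tool_rot"]).apply([0,0,bot.pinch_z])
print("grasp in bracket",R.from_euler("z",-p[2]).apply(g-[p[0],p[1],0]))
c=bot.camera("scene"); im=cv2.resize(c["image"][170:270,200:330],(390*2-20,300*2),interpolation=cv2.INTER_CUBIC); cv2.imwrite("pics/s4.png",im[:,:,::-1])
E
```

```text
[ 510.13170975 -146.48460208   57.37629285] 9.8 [ 592.52093923 -125.37149331  200.22556638] 0.2730367259774245 [-3.49916895  9.37130106  9.64899978] 11.346612841337466 58.655351400375366
guard 0.67 [ 30.9 316.2  60.4 122.1]
guard_tab 0.92 [ 32.1 316.3  59.5 124.2]
bolt_head 0.86 [253.9 290.4  25.8  52.7]
grasp in bracket [-0.38276582  0.34341274 76.02964891]
```

View pics/w4.png

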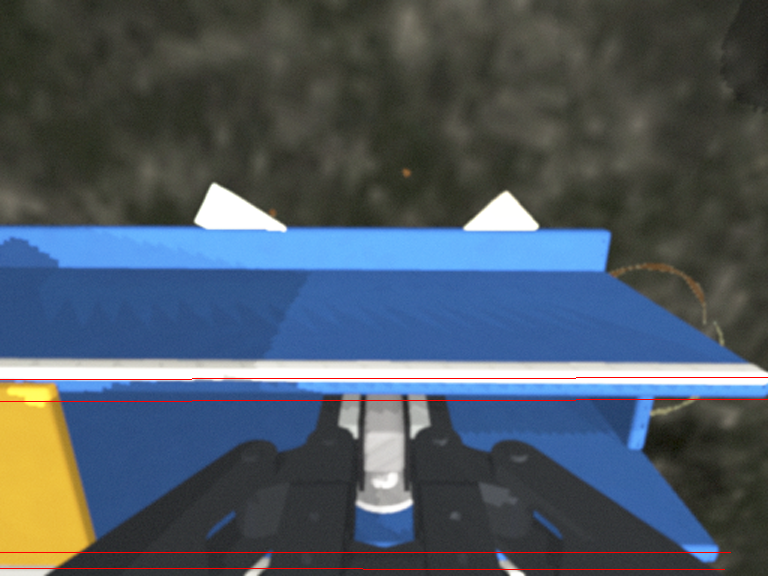

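View pics/s4.png

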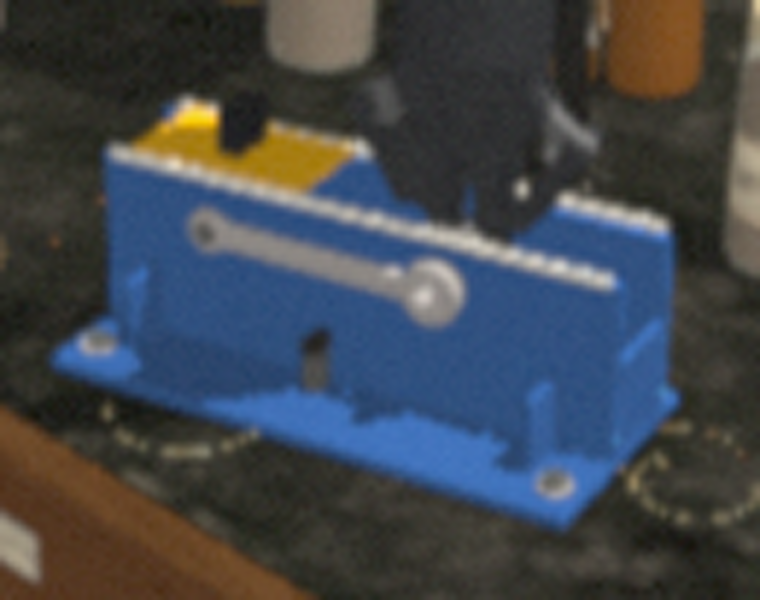

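The wrist view shows the bolt head between the pads at (383,450). In the scene view the spanner, from (207,230) to (435,293), runs parallel to the plate top and so is level. I hold briefly and hand in.

Call:
send_rows(
  commands=[-1,0,0,0,0,-1,0,0,0,0,-1,0,0,0,0,-1,0,0,0,0,-1,0,0,0,0],
)

```text
clock: 10.55
position: [510.1, -146.5, 57.4]
tool_rot: [0.991, 0.136, -0.0, -0.002]
contact_force: [-4.4, 8.8, 8.7]
opening: 11.1
gripper_force: 58.7
```

```bash
python3 -c "
from cell import bot
s=bot.get_state();print(s['opening'],s['gripper_force'],s['position']);print(bot.finish_job())"
```

```text
11.125456954098338 58.6558735370636 [ 510.12863336 -146.49525261   57.36959112]
the job is handed in; nothing more can be done
None
```

I handed the job in at about 10.6 s with the guard at its far stop and the bolt head held upright at about 59 N, so the spanner is level; no verdict came back.

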